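# Find the lid that snaps onto the tub

## Robot

A 6-joint arm with a two-finger parallel gripper is mounted at the origin on a cart in front of the work surface, level with it; the furniture and walls round the work are solid. World frame = base frame: x ahead of the robot, y to its left, z up, the work surface at z = 0. Lengths are in m, angles in rad, forces in N, time in s.
With the tool pointing down it reaches from about 0.35 to 0.975 m from the base axis. Payload 4.9 kg.
Tool frame: the origin (TCP) lies at the very end of the fingers, on their centre line; the grasp point (between the pads) lies 19 mm behind it; z points along the fingers, y is the line along which they close (so a half turn about z gives the same grasp; the last joint's range is limited). The gripper opens to 85 mm and grips with 20 to 120 N. Pads are 22 mm wide; open, the fingers measure 114 mm over their backs; the gripper's body (76 mm by 85 mm) begins 54 mm behind the grasp point. The pads swing forward as they close: fully open they stand 13 mm farther back than shut.
Start: joints at [-1.286, 0.053, 1.613, -0, 1.476, -0.119], TCP at [0.246, -0.575, 0.231] pointing down, gripper open.
Joint ranges: [-3.01, 3.01], [-1.01, 2.22], [0.06, 2.58], [-1.02, 4.17], [0.09, 2.62], [-3.14, 3.14]. Speed limits (rad/s): [2.57, 2.57, 3.14, 3.14, 3.14, 3.14].

## Interface

Orientations are given as a unit quaternion [w, x, y, z].
In Python, from plant import manip, vision, order gives the robot as it stands.
- The arm moves only by the tool play_rows, never from a script. Its argument "steps" is a list that holds one entry, the list of rows, each a list of 6 numbers: the shift along the tool's x, y, z in mm, then the turn, a rotation vector about the tool's x, y, z in degrees. A call has 1 to 12 rows; each row is the pose to reach, as a shift and turn from the pose commanded when the call began, along the tool's axes at that moment; what a row does not reach only later rows make up. A row lasts 1/12 s, in which the tool goes at most 41.7 mm and 7.16 degrees, less where a joint would pass 70% of its speed; a pose out of reach is approached as far as the arm can. A call with a gripper value outside its range is refused whole. "claw" is the gripper's target within -1 to 1 (fully open at 1, half-way at 0, shut at -1), set as the call begins (left out, the last holds). The fingers move at their own pace and stop on an object; the grip force is fixed at half the most. Time passes only in rows, so rows that repeat a pose let the fingers close. It gives the time, the measured TCP pose, the force, the opening and the grip force at its end, in the units of the state.
- manip.state(): the state, without advancing time (a new reading comes with each control period).
- vision.grab_frame(name): name is "scene" or "side" or "wrist"; returns (picture, depth): 400x640x3 uint8, blue, green, red; 400x640 float32, m along the optical axis (not along the pixel's ray), 0 where there is no reading.
- vision.camera_info(name): a dict with "K" (3x3 intrinsics, pixels), "eye" and "orientation" of the camera in the world; the wrist camera has in their place "T_tool_cam" (4x4, takes a point from camera to tool coordinates, whose origin is the TCP and whose axes are the flange's). Camera axes: x right, y down, z forward; pixel columns grow to the right and rows downward; lengths in m; the calibration is good to about 2 mm. A picture is of the moment at which its call begins: read the wrist's pose just before it. camera_info takes no time and is no camera call.
- order.job_done(): hands the job in; it is judged then, once.
The state is a dict: "time": time; "joint_pos": joint angles; "joint_vel": joint speeds; "joint_efforts": joint torques, N m; "tool_pos": TCP position; "tool_rot": TCP orientation; "contact_force": force on the tool from outside, world axes, zero at the start; "ft_torque": the same for the moment, N m; "gripper_width": opening from 0.0 (shut) to 1.0 (fully open); "grasp_force": force on a finger pad.
Only numpy, scipy, OpenCV 4.12 (cv2) and the standard library are available. Lean on these libraries where they do the work, as an engineer would, in place of code of your own. Each camera call takes 0.05 s, during which the arm holds its last target. There are 200 camera calls.

## Task

Close the open tub that stands on the rubber mat: of the three look-alike lids only one fits it, so try them on and press the right one down until it snaps fully home, level on the rim, and let go. Leave the two other lids lying flat on the sideboard, grip upward, and do not push the tin, the spice jar, the salt shaker or the cup about.

Things in the scene. Friction and masses are not known exactly. Their poses are not given: they have to be found in the camera images.
- mat: Dark rubber mat 190 x 150 x 3 mm, fixed on the sideboard; origin at its centre, at sideboard height; x along its 190 mm side, z up. The open grey tub to be closed stands fixed on its middle, square with it. Two look-alike tubs with other mouths stand fixed beside and behind it.
- tub_rim (a point): Centre of that tub's mouth at rim height, 62 mm above the sideboard; axes as the mat. The rim measures 120 mm along x, 100 mm along y. The mouth, flared by 1.5 mm at its edge, is a rectangle, long side along x, between 92 x 84 and 110 x 66 mm. The plug of the one lid that fits has 1.75 mm play each side; half a turn is the same, a quarter turn does not fit.
- home (a point): Where the grip centre of the right lid ends: 79 mm above the sideboard, over the mat's centre, plate resting on the rim. On the way its plug drops freely 8 to 10 mm into the mouth, meets two sprung beads inside the short walls (grip centre about 95 mm up), and snaps past them when pressed with about 5 to 12 N. A wrong lid stays standing on the rim, grip centre about 105 mm up.
- lid_a_grip (a point): Centre of the grip bar of one of three look-alike white lids. The bar is 14 mm along x, 64 mm along y, 24 mm high, upright on a plate 122 (x) x 102 (y) x 5 mm; this point is 12 mm above the plate's top, and 43 mm above the sideboard while the lid stands on it. z is up. Which lid fits is not told and differs from start to start.
- lid_a: The lid of lid_a_grip, about 70 g; origin under its plug, 43 mm below that point, same axes. The plug under the plate is a rectangle 26 mm deep. Plates and bars of the three lids are the same, only the plugs differ: each 9 mm longer in x and 9 mm narrower in y than the next.
- lid_b_grip (a point): Centre of the grip bar of one of three look-alike white lids. The bar is 14 mm along x, 64 mm along y, 24 mm high, upright on a plate 122 (x) x 102 (y) x 5 mm; this point is 12 mm above the plate's top, and 43 mm above the sideboard while the lid stands on it. z is up. Which lid fits is not told and differs from start to start.
- lid_b: The lid of lid_b_grip, about 70 g; origin under its plug, 43 mm below that point, same axes. The plug under the plate is a rectangle 26 mm deep. Plates and bars of the three lids are the same, only the plugs differ: each 9 mm longer in x and 9 mm narrower in y than the next.
- lid_c_grip (a point): Centre of the grip bar of one of three look-alike white lids. The bar is 14 mm along x, 64 mm along y, 24 mm high, upright on a plate 122 (x) x 102 (y) x 5 mm; this point is 12 mm above the plate's top, and 43 mm above the sideboard while the lid stands on it. z is up. Which lid fits is not told and differs from start to start.
- lid_c: The lid of lid_c_grip, about 70 g; origin under its plug, 43 mm below that point, same axes. The plug under the plate is a rectangle 26 mm deep. Plates and bars of the three lids are the same, only the plugs differ: each 9 mm longer in x and 9 mm narrower in y than the next.
- tin: low round food tin, 86 mm across, 40 mm high; a bystander, loose; origin at the centre of its underside
- spice_jar: small glass spice jar with a steel lid, 50 mm across, 62 mm high; a bystander, loose; origin at the centre of its underside
- salt: salt shaker, 44 mm across, 90 mm high; a bystander, loose; origin at the centre of its underside
- espresso: small cup with a handle, 62 x 89 x 52 mm; a bystander, loose; origin at the centre of its underside

How it is judged:
By the outcome, as a careful person would: the job done as asked, in the order asked, and still so for the second after the job is handed in, with the robot touching nothing.
It also fails if it takes over 72 s, if anything falls off the work surface, if the arm or the gripper's body presses on something with over 40 N, if the wrist force passes 120 N, or if a joint passes its speed limit or range.

## Working session

There is one attempt and no reset: what is moved stays moved. The work goes in short steps, Python scripts to look and compute and a tool call to move; the robot and the scene stay as the last step left them, time stands still between calls to the robot, and variables do not carry over. Pictures are saved under pics/ and viewed, at most 10 in all, crops included, and the job is handed in when it is done.

Besides the shell and the picture viewer there is one more tool, called as name(argument=value, ...), one argument or row to a line, values as JSON. play_rows: Moves the arm, as the interface text tells. Its arguments: {"type":"object","properties":{"steps":{"type":"array"},"claw":{"type":"number"}},"required":["steps"]}

```bash
mkdir -p pics; ls
python3 - <<'E'
from plant import manip, vision
import cv2, numpy as np
s=manip.state(); print(s)
for n in ["scene","side"]:
    p,d=vision.grab_frame(n); cv2.imwrite(f"pics/{n}0.png",p); np.savez(f"pics/{n}0.npz",p=p,d=d)
    print(n,vision.camera_info(n), (d>0).mean())
print(vision.camera_info("wrist"))
E
```

```text
pics
{'time': 0.0, 'joint_pos': array([-1.28599078e+00,  5.33083384e-02,  1.61430248e+00,  5.40747125e-06,
        1.47598726e+00, -1.18998858e-01]), 'joint_vel': array([ 0.00135293,  0.00140485, -0.00132561, -0.00024771, -0.0029133 ,
        0.00022679]), 'joint_efforts': array([-3.87090504e-04, -3.93686986e+01, -3.70177853e+01, -2.86489876e-04,
        7.02702440e-03, -1.02645845e-05]), 'tool_pos': array([ 0.245401  , -0.5741302 ,  0.23008803]), 'tool_rot': array([-9.99491504e-04,  9.79686455e-01,  2.00532901e-01, -8.03509351e-05]), 'contact_force': array([ 1.12289653, -0.33855761,  0.0275048 ]), 'ft_torque': array([-0.01476855,  0.04274121, -0.00253259]), 'grasp_force': 0.0, 'gripper_width': 1.0030050766548646}
scene {'K': array([[497.45746996,   0.        , 320.37812389],
       [  0.        , 497.45746996, 191.9012636 ],
       [  0.        ,   0.        ,   1.        ]]), 'eye': array([ 0.06735115, -0.93756956,  1.33232968]), 'orientation': array([-0.31888456,  0.91270026, -0.24027559,  0.08693965])} 0.99616796875
side {'K': array([[391.18078588,   0.        , 320.90936789],
       [  0.        , 391.18078588, 191.97880293],
       [  0.        ,   0.        ,   1.        ]]), 'eye': array([0.34184897, 0.7971837 , 0.7274554 ]), 'orientation': array([ 0.05447212, -0.11742723,  0.87953643, -0.45788569])} 0.99605859375
{'K': array([[358.89898943,   0.        , 318.40573251],
       [  0.        , 358.89898943, 195.26796109],
       [  0.        ,   0.        ,   1.        ]]), 'T_tool_cam': array([[-1.01373405e-03, -9.64605882e-01, -2.63693883e-01,
         6.54542847e-02],
       [ 9.99999486e-01, -9.83068931e-04, -2.48240317e-04,
         1.34102059e-03],
       [-1.97751934e-05, -2.63693999e-01,  9.64606383e-01,
        -1.42922446e-01],
       [ 0.00000000e+00,  0.00000000e+00,  0.00000000e+00,
         1.00000000e+00]])}
```

View pics/scene0.png

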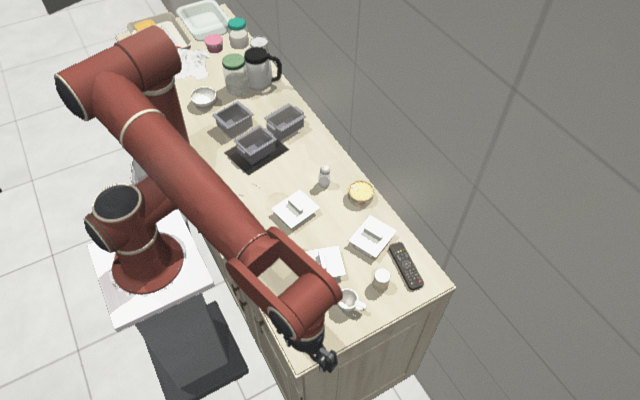

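View pics/side0.png

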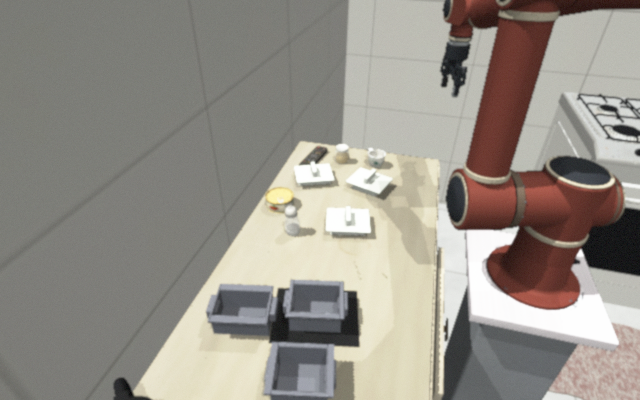

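The scene view shows the mat and grey tub at (257,148), and three lids at (296,209), (372,237) and (325,262), the last partly behind the arm. The salt is at (324,176), tin at (361,191), jar at (382,279) and cup at (348,300). The side view shows the tub at (316,305) and lids at (348,220), (314,174) and (370,182).

```bash
cat > h.py <<'E'
import numpy as np, cv2
from scipy.spatial.transform import Rotation as R
from plant import manip, vision
def q2m(q): return R.from_quat([q[1],q[2],q[3],q[0]]).as_matrix()
def campose(n,s=None):
    c=vision.camera_info(n)
    if n!="wrist": return c["K"],q2m(c["orientation"]),np.array(c["eye"])
    T=c["T_tool_cam"]; M=q2m(s["tool_rot"]); return c["K"],M@T[:3,:3],M@T[:3,3]+s["tool_pos"]
def cloud(d,K,Rm,t):
    v,u=np.mgrid[:400,:640]
    P=np.stack([(u-K[0,2])/K[0,0]*d,(v-K[1,2])/K[1,1]*d,d],-1)
    return P@Rm.T+t
def rects(W,mask,amin=60):
    n,l,st,_=cv2.connectedComponentsWithStats(mask.astype(np.uint8))
    for i in range(1,n):
        if st[i,4]<amin: continue
        p=W[l==i]; r=cv2.minAreaRect((p[:,:2]*1000).astype(np.float32))
        print("px",st[i,:5],"c",np.round(r[0],1),"size",np.round(r[1],1),"ang",round(r[2],1),"z",np.round(np.percentile(p[:,2],[5,50,95]),3))
E
python3 - <<'E'
from h import *
for n in ["scene","side"]:
    f=np.load(f"pics/{n}0.npz"); W=cloud(f["d"],*campose(n)); p=f["p"].astype(int)
    hsv=cv2.cvtColor(f["p"],cv2.COLOR_BGR2HSV)
    inb=(W[...,0]>.25)&(W[...,0]<1.2)&(abs(W[...,1])<1.0)&(f["d"]>0)
    z=W[...,2]
    print(n,"objects"); rects(W,inb&(z>.018)&(z<.12))
    print("mat"); rects(W,inb&(z<.012)&(z>-.01)&(hsv[...,2]<60))
    print("table z",np.median(z[inb&(abs(z)<.02)]))
E
```

```text
scene objects
px [  190     5   394   395 10277] c [660.1  28.9] size [ 269.1 1944.3] ang 0.4 z [0.024 0.071 0.116]
px [175  36  34  43 772] c [471.5 868.1] size [268.4 135.2] ang 68.1 z [0.019 0.031 0.047]
px [191  86  25  21 306] c [420.2 602.8] size [ 98.8 108.5] ang 1.8 z [0.021 0.034 0.049]
px [212 100  42  37 733] c [473.2 421.6] size [132.9 107.8] ang 15.3 z [0.021 0.051 0.067]
px [ 234  103   72   60 1558] c [564.6 291.2] size [301.3 114.7] ang 19.5 z [0.022 0.054 0.067]
px [318 165  13  21 214] c [623.4   3.2] size [36.5 41.2] ang 48.9 z [0.022 0.057 0.091]
px [348 180  26  25 511] c [ 705.2 -104. ] size [88.3 87.3] ang 7.0 z [0.024 0.038 0.044]
px [272 189  48  39 951] c [483.3 -55. ] size [126.3 104.7] ang 11.8 z [0.028 0.033 0.055]
px [ 349  215   48   42 1067] c [ 643.3 -267.4] size [124.  103.2] ang 24.1 z [0.028 0.033 0.054]
px [389 242  35  46 403] c [ 679.5 -398.9] size [162.4  47.1] ang 80.3 z [0.018 0.02  0.024]
px [306 246  40  31 698] c [ 467.8 -278.4] size [105.7 100.4] ang 72.6 z [0.027 0.032 0.056]
px [372 268  18  23 313] c [ 576.4 -415. ] size [46.6 47.9] an
[... 631 characters left out ...]
1]
px [345 167  48  26 681] c [ 458.5 -276.4] size [107.6 125.2] ang 71.1 z [0.029 0.031 0.054]
px [265 187  35  45 859] c [681.  -54.7] size [ 83.8 201.4] ang 26.1 z [0.022 0.037 0.085]
px [ 325  206   45   27 1013] c [482.8 -55.5] size [122.  104.9] ang 12.2 z [0.029 0.031 0.054]
px [ 283  279   65   49 2084] c [489.2 260.2] size [137.  103.4] ang 13.1 z [0.022 0.056 0.063]
px [ 205  283   73   49 2352] c [635.4 314.4] size [145.7 103. ] ang 12.4 z [0.022 0.057 0.063]
px [ 263  342   73   58 2415] c [472.6 421.3] size [127.7 102. ] ang 13.1 z [0.026 0.06  0.063]
mat
px [ 270  290   88   55 1776] c [490.2 263.4] size [189.3 141.6] ang 13.0 z [0.001 0.003 0.005]
table z 0.0029773720188652764
```

```bash
cat >> h.py <<'E'
def rectify(img,cam,c,deg,z,size=(160,160),s=2.0):
    # metric picture of plane z, centred at c (m), columns along object x, rows along -y ; s px/mm
    K,Rm,t=cam; a=np.radians(deg); ex=np.array([np.cos(a),np.sin(a),0]); ey=np.array([-np.sin(a),np.cos(a),0])
    w,h=int(size[0]*s),int(size[1]*s)
    o=np.array([c[0],c[1],z])-ex*size[0]/2e3+ey*size[1]/2e3
    H=K@Rm.T@np.stack([ex/s/1e3,-ey/s/1e3,o-t],1)
    return cv2.warpPerspective(img,H,(w,h),flags=cv2.INTER_CUBIC|cv2.WARP_INVERSE_MAP)
E
python3 - <<'E'
from h import *
L=[((.4835,-.0555),12),((.643,-.267),24),((.4585,-.2765),-18.5)]
tiles=[]
fs={n:np.load(f"pics/{n}0.npz")["p"] for n in("scene","side")}
r=lambda n,c,a,z:rectify(fs[n],campose(n),c,a,z,(170,170),1.5)
top=[r("side",c,a,0) for c,a in L]; bot=[r("side",(.4892,.2602),13,.062)]+[r("scene",c,a,0) for c,a in L[:2]]
cv2.imwrite("pics/rect.png",np.vstack([np.hstack(top),np.hstack(bot)]))
E
```

```text
(no output)
```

View pics/rect.png

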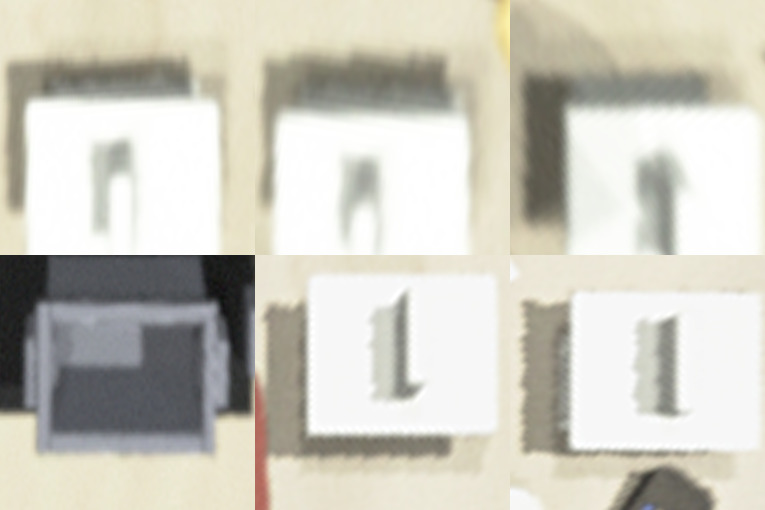

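Rectified, the tub mouth (lower left tile, columns 53–205, rows 322–435) is about 101 x 75 mm, the middle size. The plug strips come to about 98 mm for L1 (columns 42–192), 103 mm for L2 and 91 mm for L3, so L1 looks like the one that fits. I'll try it first.

```bash
cat >> h.py <<'E'
def row(p,yaw,s=None):
    """row to reach TCP p (m), tool down, tool x at yaw deg (world)"""
    s=s or manip.state(); M=q2m(s["tool_rot"]); a=np.radians(yaw)
    T=np.array([[np.cos(a),np.sin(a),0],[np.sin(a),-np.cos(a),0],[0,0,-1.]])
    return np.round(np.r_[M.T@(np.array(p)-s["tool_pos"])*1e3, R.from_matrix(M.T@T).as_rotvec(degrees=True)],1)
E
python3 -c "
from h import *
print(row((.483,-.055,.16),102.).tolist())"
```

```text
[422.5, -384.0, 71.0, -0.1, -0.1, -78.9]
```

play_rows(
  steps=[
    [[422,-384,71,0,0,-79],[422,-384,71,0,0,-79],[422,-384,71,0,0,-79],[422,-384,71,0,0,-79],[422,-384,71,0,0,-79],[422,-384,71,0,0,-79],[422,-384,71,0,0,-79],[422,-384,71,0,0,-79],[422,-384,71,0,0,-79],[422,-384,71,0,0,-79],[422,-384,71,0,0,-79],[422,-384,71,0,0,-79]],
  ],
)

```text
time: 1.1
tool_pos: [0.452, -0.1213, 0.1691]
tool_rot: [0.0, 0.627, 0.779, 0.0]
contact_force: [1.2, -0.0, -0.5]
gripper_width: 0.998
grasp_force: 0.0
```

```bash
python3 -c "
from h import *
s=manip.state();print(s['time'],s['tool_pos'])
print(row((.483,-.055,.16),102.).tolist())"
```

```text
1.1 [ 0.45195201 -0.12134246  0.16908305]
[58.2, 44.5, 9.1, 0.0, 0.0, 0.4]
```

play_rows(
  steps=[
    [[40,30,6,0,0,0.4],[58,44,9,0,0,0.4],[58,44,9,0,0,0.4],[58,44,9,0,0,0.4]],
  ],
  claw=-0.2,
)

```text
time: 1.43
tool_pos: [0.4824, -0.0559, 0.1597]
tool_rot: [-0.001, 0.63, 0.777, -0.001]
contact_force: [-0.6, -0.3, -0.2]
gripper_width: 0.45
grasp_force: 0.0
```

```bash
cat > look.py <<'E'
import sys
from h import *
s=manip.state(); p,d=vision.grab_frame("wrist"); nm=sys.argv[1]
cv2.imwrite(f"pics/{nm}.png",p); W=cloud(d,*campose("wrist",s)); np.savez(f"pics/{nm}.npz",p=p,d=d,W=W)
print(s["time"],s["tool_pos"]); z=W[...,2]
g=p.min(-1)
zb=[float(v) for v in sys.argv[2:4]]
rects(W,(d>0)&(z>zb[0])&(z<zb[1])&(d>.1),150)
E
python3 look.py w1 .02 .04; python3 look.py w1b .046 .07
```

```text
1.4333 [ 0.48241302 -0.05592151  0.15968966]
px [487 117  50  58 824] c [614.9   4.1] size [42.8 22.8] ang 89.1 z [0.022 0.033 0.039]
px [  237   120   163   128 17636] c [481.3 -58.4] size [122.7 101.4] ang 12.3 z [0.03  0.031 0.032]
px [ 505  242  119  102 8049] c [ 704.4 -101.9] size [75.5 87.5] ang 71.5 z [0.026 0.037 0.039]
px [ 605  297   35   81 1318] c [ 779.3 -137.2] size [ 4.2 73.1] ang 0.2 z [0.021 0.028 0.038]
px [171 363  25  37 447] c [ 403.2 -265.5] size [49.  14.1] ang 71.8 z [0.03  0.031 0.032]
px [444 382  33  18 384] c [ 649.3 -224.6] size [17.5 30.5] ang 54.0 z [0.029 0.031 0.032]
1.4833 [ 0.48232419 -0.05704427  0.16001473]
px [ 507  120   53   55 1348] c [617.3   4.4] size [38.1 21.7] ang 89.6 z [0.047 0.057 0.069]
px [ 309  147   20   88 1645] c [481.4 -58.4] size [13.6 63.9] ang 11.4 z [0.053 0.055 0.056]
```

View pics/w1.png

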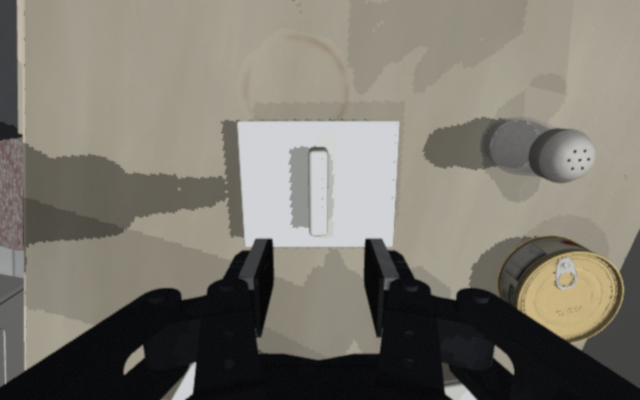

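The wrist view shows the lid plate at (237–399, 120–247) with the bar at (319,191). Bar and plate sizes match, with the lid centred at (481.4, -58.4) mm and turned 12.3°.

```bash
python3 -c "
from h import *
s=manip.state();print(s['tool_pos'],row((.4814,-.0584,.034),102.2).tolist())"
```

```text
[ 0.48232065 -0.0577797   0.16027661] [-0.4, -0.9, 126.3, -0.0, 0.0, -0.5]
```

play_rows(
  steps=[
    [[0,-1,35,0,0,-0.5],[0,-1,70,0,0,-0.5],[0,-1,100,0,0,-0.5],[0,-1,118,0,0,-0.5],[0,-1,125,0,0,-0.5],[0,-1,126,0,0,-0.5],[0,-1,126,0,0,-0.5]],
  ],
)

```text
time: 2.12
tool_pos: [0.482, -0.0587, 0.0353]
tool_rot: [0.0, 0.628, 0.778, 0.0]
contact_force: [-0.8, -0.0, 0.1]
gripper_width: 0.402
grasp_force: 0.0
```

play_rows(
  steps=[
    [[0,0,0,0,0,0],[0,0,0,0,0,0],[0,0,0,0,0,0],[0,0,0,0,0,0],[0,0,0,0,0,0],[0,0,0,0,0,0]],
  ],
  claw=-1,
)

```text
time: 2.62
tool_pos: [0.4836, -0.0584, 0.0368]
tool_rot: [0.002, 0.628, 0.779, 0.001]
contact_force: [0.8, -0.9, 6.2]
gripper_width: 0.147
grasp_force: 61.5
```

```bash
python3 -c "
from h import *
s=manip.state();print(s['tool_pos'],s['grasp_force'],s['contact_force'],row((.48,.09,.16),102.9).tolist())"
```

```text
[ 0.48362676 -0.05839141  0.03683146] 61.49697303771973 [ 0.805031   -0.86540994  6.19213803] [145.5, 28.4, -123.4, 0.2, 0.1, -0.7]
```

play_rows(
  steps=[
    [[0,0,-8,0,0,0],[0,0,-25,0,0,0],[10,0,-50,0,0,0],[30,2,-80,0,0,0],[60,3,-105,0,0,0],[90,3,-130,0,0,-0.7],[120,3,-155,0,0,-0.7],[150,3,-180,0,0,-0.7],[180,3,-205,0,0,-0.7],[200,3,-225,0,0,-0.7],[214,3,-240,0,0,-0.7],[216,3,-243,0,0,-0.7]],
  ],
)

```text
time: 3.62
tool_pos: [0.439, 0.1563, 0.2815]
tool_rot: [0.001, 0.622, 0.783, 0.002]
contact_force: [-0.5, -0.6, -0.5]
gripper_width: 0.149
grasp_force: 60.5
```

play_rows(
  steps=[
    [[0,0,0,0,0,0],[0,0,0,0,0,0]],
  ],
)

```text
time: 3.78
tool_pos: [0.4384, 0.1536, 0.2766]
tool_rot: [-0.0, 0.623, 0.782, -0.001]
contact_force: [-0.0, -0.7, -1.4]
gripper_width: 0.147
grasp_force: 60.5
```

```bash
python3 look.py w2 .052 .072; python3 look.py w2b .22 .30
python3 - <<'E'
import cv2,numpy as np
cv2.imwrite("pics/w2v.png",cv2.imread("pics/w2.png"))
E
```

```text
3.7833 [0.43836693 0.15359378 0.27658444]
px [ 479    0  161  102 6489] c [635.7 307. ] size [146.4  88.2] ang 12.8 z [0.054 0.062 0.063]
px [ 324    9  145  113 6716] c [488.1 259.7] size [136.4  99.9] ang 12.9 z [0.056 0.062 0.064]
px [ 566  206   74  155 2490] c [779.4  88.7] size [190.3   5.2] ang 89.7 z [0.053 0.062 0.071]
3.8333 [0.43822205 0.1532721  0.27590301]
px [  172   132   293   212 43284] c [436.9 153.2] size [122.3 102.4] ang 12.8 z [0.269 0.271 0.294]
```

View pics/w2.png

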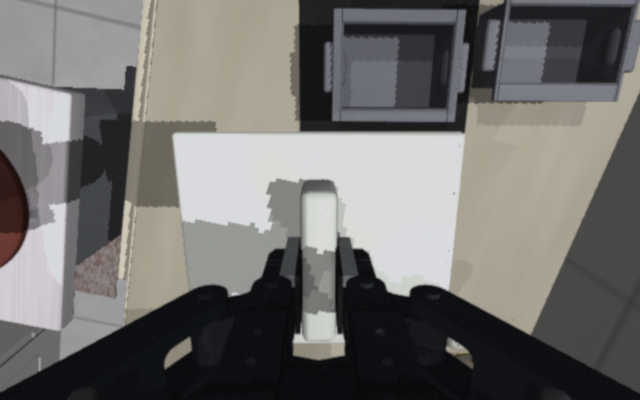

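The wrist view shows the tub mouth at (333–463, 10–121) and the held lid plate below it, square with it. Working from the lid and tub in that one view cancels the camera bias.

Run:
```python
from h import *
f=np.load("pics/w2b.npz"); W=f["W"]; m=(W[...,2]>.255)&(W[...,2]<.29)&(f["p"].min(-1)>90)
P=W[m]; A=np.c_[P[:,:2]-P[:,:2].mean(0),np.ones(len(P))]; c=np.linalg.lstsq(A,P[:,2],rcond=None)[0]; print("tilt deg",np.degrees(c[:2]),c[2])
f=np.load("pics/w2.npz"); W=f["W"]; z=W[...,2]; m=np.zeros(z.shape,bool); m[5:125,325:470]=True
r=W[m&(z>.058)&(z<.066)]; a=np.radians(12.9); c0=np.array([.4881,.2597])
q=(r[:,:2]-c0)@np.array([[np.cos(a),-np.sin(a)],[np.sin(a),np.cos(a)]])*1e3
for i,nm in((0,"x"),(1,"y")):
    b=q[abs(q[:,1-i])<25][:,i]; 
    print(nm,"neg wall",np.percentile(b[b<0],[1,99]),"pos",np.percentile(b[b>0],[1,99]))
s=manip.state(); print(s["tool_pos"],row((.4894,.2598,.115),102.9).tolist())
```

```text
tilt deg [-0.22978251 -0.01533969] 0.27043945709878264
x neg wall [-67.16769433 -50.96112703] pos [49.84079789 66.44001172]
y neg wall [-49.83175778 -38.38781437] pos [37.10806341 49.68294434]
[0.43821493 0.15311126 0.27570022] [92.6, 74.2, 160.5, -0.2, 0.0, -0.0]
```

play_rows(
  steps=[
    [[10,8,10,0,0,0],[30,24,30,0,0,0],[52,42,55,0,0,0],[72,58,80,0,0,0],[86,69,105,0,0,0],[92,73,130,0,0,0],[93,74,150,0,0,0],[93,74,160,0,0,0],[93,74,160,0,0,0],[93,74,160,0,0,0],[93,74,160,0,0,0],[93,74,160,0,0,0]],
  ],
)

```text
time: 4.88
tool_pos: [0.4913, 0.2612, 0.1196]
tool_rot: [0.001, 0.623, 0.782, 0.001]
contact_force: [0.2, -0.7, 0.2]
gripper_width: 0.149
grasp_force: 60.5
```

Run:
```python
from h import *
s=manip.state(); print(s["tool_pos"],s["contact_force"],row((.4894,.2598,.085),102.9).tolist())
```

```text
[0.49133406 0.26121946 0.11958706] [ 0.16710392 -0.70067021  0.20906478] [-1.0, -2.3, 34.6, 0.2, -0.0, -0.0]
```

play_rows(
  steps=[
    [[-1,-2,6,0,0,0],[-1,-2,12,0,0,0],[-1,-2,16,0,0,0],[-1,-2,16,0,0,0],[-1,-2,16,0,0,0],[-1,-2,16,0,0,0]],
  ],
)

```text
time: 5.38
tool_pos: [0.4884, 0.2598, 0.1015]
tool_rot: [-0.0, 0.623, 0.782, -0.0]
contact_force: [-0.4, 0.1, -0.7]
gripper_width: 0.149
grasp_force: 60.5
```

Run:
```python
from h import *
s=manip.state(); print(s["tool_pos"],s["contact_force"],row((.4894,.2598,.085),102.9).tolist())
```

```text
[0.48838315 0.25983342 0.10150293] [-0.40998447  0.12052377 -0.72976771] [-0.3, 1.0, 16.5, -0.0, 0.0, 0.0]
```

play_rows(
  steps=[
    [[0,0.5,2,0,0,0],[0,0.5,4,0,0,0],[0,0.5,6,0,0,0],[0,0.5,8,0,0,0],[0,0.5,8,0,0,0],[0,0.5,8,0,0,0]],
  ],
)

```text
time: 5.88
tool_pos: [0.4887, 0.2599, 0.0933]
tool_rot: [-0.0, 0.623, 0.782, -0.0]
contact_force: [0.0, -0.5, -0.6]
gripper_width: 0.146
grasp_force: 60.5
```

play_rows(
  steps=[
    [[0,0,2,0,0,0],[0,0,4,0,0,0],[0,0,5,0,0,0],[0,0,5,0,0,0]],
  ],
)

```text
time: 6.22
tool_pos: [0.4887, 0.2599, 0.0887]
tool_rot: [-0.0, 0.623, 0.782, -0.0]
contact_force: [-1.6, -0.4, 1.5]
gripper_width: 0.144
grasp_force: 60.8
```

play_rows(
  steps=[
    [[0,0,2,0,0,0],[0,0,4,0,0,0],[0,0,6,0,0,0],[0,0,8,0,0,0],[0,0,8,0,0,0],[0,0,8,0,0,0]],
  ],
)

```text
time: 6.72
tool_pos: [0.4888, 0.2599, 0.0802]
tool_rot: [-0.0, 0.623, 0.782, 0.0]
contact_force: [-1.4, 0.6, 0.6]
gripper_width: 0.144
grasp_force: 60.8
```

play_rows(
  steps=[
    [[0,0,2,0,0,0],[0,0,4,0,0,0],[0,0,6,0,0,0],[0,0,7,0,0,0],[0,0,8,0,0,0],[0,0,8,0,0,0]],
  ],
)

```text
time: 7.22
tool_pos: [0.4886, 0.2598, 0.0729]
tool_rot: [-0.0, 0.623, 0.782, -0.001]
contact_force: [-2.4, -2.4, 4.0]
gripper_width: 0.142
grasp_force: 61.2
```

Force is starting to build at about home height, so I'll press a little more.

play_rows(
  steps=[
    [[0,0,1,0,0,0],[0,0,2,0,0,0],[0,0,2,0,0,0],[0,0,2,0,0,0]],
  ],
)

```text
time: 7.55
tool_pos: [0.4886, 0.2597, 0.0728]
tool_rot: [-0.0, 0.623, 0.782, -0.001]
contact_force: [-8.8, -4.1, 14.7]
gripper_width: 0.148
grasp_force: 62.7
```

play_rows(
  steps=[
    [[0,0,-1.5,0,0,0],[0,0,-1.5,0,0,0],[0,0,-1.5,0,0,0],[0,0,-1.5,0,0,0],[0,0,-1.5,0,0,0],[0,0,-1.5,0,0,0]],
  ],
  claw=-0.2,
)

```text
time: 8.05
tool_pos: [0.4887, 0.2599, 0.0717]
tool_rot: [-0.0, 0.623, 0.782, -0.0]
contact_force: [-1.1, -0.6, -0.7]
gripper_width: 0.398
grasp_force: 0.0
```

play_rows(
  steps=[
    [[0,0,-10,0,0,0],[0,0,-35,0,0,0],[0,0,-65,0,0,0],[-10,0,-95,0,0,0],[-20,0,-120,0,0,0],[-30,0,-135,0,0,0],[-30,0,-135,0,0,0],[-30,0,-135,0,0,0]],
  ],
)

```text
time: 8.72
tool_pos: [0.4962, 0.2308, 0.2084]
tool_rot: [0.001, 0.623, 0.782, 0.001]
contact_force: [-0.9, 0.6, -0.7]
gripper_width: 0.402
grasp_force: 0.0
```

```bash
python3 look.py w3 .05 .075; python3 look.py w3b .08 .11
python3 - <<'E'
from h import *
f=np.load("pics/w3.npz"); W=f["W"]; z=W[...,2]; m=(z>.055)&(z<.085)&(f["p"].min(-1)>120)&(np.hypot(W[...,0]-.489,W[...,1]-.26)<.075)
P=W[m]; A=np.c_[P[:,:2]-P[:,:2].mean(0),np.ones(len(P))]; c=np.linalg.lstsq(A,P[:,2],rcond=None)[0]; print("tilt deg",np.degrees(c[:2]),c[2])
p,d=vision.grab_frame("side"); W=cloud(d,*campose("side")); rects(W,(W[...,2]>.02)&(W[...,2]<.12)&(W[...,0]>.25)&(W[...,0]<.74)&(d>0))
E
```

```text
8.7167 [0.49622274 0.23075904 0.20842445]
px [  415    50   190   130 11132] c [634.4 313.1] size [146.5 100.2] ang 12.8 z [0.053 0.062 0.063]
px [  232    76   170   129 18837] c [487.8 259.6] size [137.1 101.2] ang 12.8 z [0.066 0.067 0.068]
px [ 573  213   67  148 3259] c [779.5 189. ] size [  4.7 143.5] ang 0.0 z [0.051 0.062 0.074]
8.7667 [0.4952598  0.23079212 0.2066238 ]
px [ 309  102   20   88 1682] c [487.5 260.2] size [13.8 63.1] ang 13.3 z [0.089 0.091 0.092]
px [ 603  296   37   91 1696] c [779.5 160.6] size [ 5.1 72.1] ang 1.0 z [0.081 0.091 0.106]
tilt deg [-0.25213425 -0.03886542] 0.06719439747372448
px [353  50  68  14 546] c [  555.1 -1444. ] size [369.3  34.9] ang 0.3 z [0.067 0.097 0.118]
px [337 144  12  17 155] c [ 572.3 -412.6] size [37.1 48.8] ang 3.7 z [0.022 0.047 0.062]
px [367 148  18  17 238] c [ 458.1 -431.4] size [57.7 83.8] ang 12.2 z [0.023 0.039 0.051]
px [345 167  48  26 676] c [ 457.2 -277.7] size [104.1 121.4] ang 72.0 z [0.028 0.031 0.055]
px [265 187  27  22 315] c [ 709.4 -104.3] size [91.2 63. ] ang 86.1 z [0.024 0.037 0.04 ]
px [284 211  16  21 178] c [624.2  18.9] size [41.4 20.6] ang 13.5 z [0.023 0.039 0.071]
px [ 283  277   65   50 2817] c [489.  261.5] size [137.  104.9] ang 13.0 z [0.03  0.067 0.089]
px [ 205  283   73   48 2296] c [635.3 314.6] size [145.4 103.2] ang 12.5 z [0.024 0.057 0.063]
px [ 263  342   73   58 2381] c [472.6 421.3] size [128.2 101.7] ang 12.7 z [0.028 0.06  0.064]
```

View pics/w3.png

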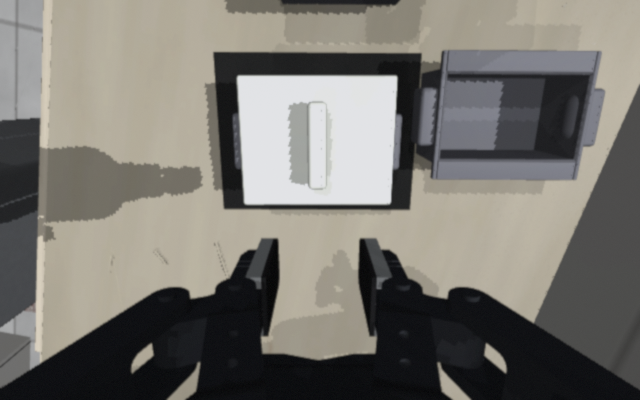

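The view shows the lid plate at (237–397, 75–206), seated square on the tub. Its top is level at 67 mm and the bar top is at 91 mm, so the grip centre is at 79 mm, which is home. The other two lids lie flat where they were, and the arm is clear.

```bash
python3 -c "
from plant import order
print(order.job_done())"
```

```text
the job is handed in; nothing more can be done
None
```

The tub on the mat is closed: the first lid I tried fitted, and it is snapped home, level on the rim, with its grip centre at 79 mm. The other two lids and the bystanders were never touched, and I handed the job in after about 9 s of robot time.

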